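Set out the launderette washing station

ROBOT

A 6-joint arm with a two-finger parallel gripper is mounted at the origin on the work surface. World frame = base frame: x ahead of the robot, y to its left, z up, the work surface at z = 0. Lengths are in m, angles in rad, forces in N, time in s.
With the tool pointing down it reaches from about 0.25 to 0.775 m from the base axis. Payload 4 kg.
Tool frame: the origin (TCP) lies at the very end of the fingers, on their centre line; the grasp point (between the pads) lies 19 mm behind it; y points along the fingers, z is the direction in which the jaws open and shut, and the axes are right-handed (so a half turn about y gives the same grasp; the last joint's range is limited). The gripper opens to 94 mm and grips with 3 to 60 N. Pads are 16 mm wide; open, the fingers measure 119 mm over their backs; the gripper's body (75 mm by 177 mm) begins 78 mm behind the grasp point.
Start: joints at [-1.237, 0.087, 1.371, -0, 1.684, -0.103], TCP at [0.233, -0.498, 0.206] pointing down, gripper open.
Joint ranges: [-3.1, 3.1], [-0.76, 2.03], [0.27, 2.55], [-1.08, 4.22], [0.17, 2.65], [-2.57, 2.57]. Speed limits (rad/s): [2.79, 2.79, 3.14, 3.14, 3.14, 3.14].

INTERFACE

Orientations are given as a rotation vector (axis times angle).
In Python, from workcell import bot, imaging gives the robot as it stands.
- The arm moves only by the tool send_rows, never from a script. Its argument "steps" is a list of rows, each a list of 6 numbers: the shift along the tool's x, y, z in m, then the turn, a rotation vector about the tool's x, y, z in rad. A call has 1 to 12 rows; each row is the pose to reach, as a shift and turn from the pose commanded when the call began, along the tool's axes at that moment; what a row does not reach only later rows make up. A row lasts 1/10 s, in which the tool goes at most 50 mm and 8.59 degrees, less where a joint would pass 70% of its speed; a pose out of reach is approached as far as the arm can. A call with a gripper value outside its range is refused whole. "fingers" is the closure in counts, from 0 (fully open) to 255 (shut), set as the call begins (left out, the last holds). The fingers move at their own pace and stop on an object; "grip_force" is the grip in N (left out, the last holds). Time passes only in rows, so rows that repeat a pose let the fingers close. It gives the time, the measured TCP pose, the force and the opening at its end, in the units of the state.
- bot.read_state(): the state, without advancing time (a new reading comes with each control period).
- imaging.read_camera(name): name is "side" or "top" or "wrist"; returns a dict with "frame" (400x640x3 uint8, blue, green, red), "mtx" (3x3 intrinsics, pixels), "rvec" (rotation vector, rad) and "tvec" (3), from world to camera coordinates, as OpenCV has them; the wrist camera has in their place "hand_eye" (4x4, takes a point from camera to tool coordinates, whose origin is the TCP and whose axes are the tool frame's). Camera axes: x right, y down, z forward; pixel columns grow to the right and rows downward; lengths in m; the calibration is good to about 2 mm. A picture is of the moment at which its call begins: read the wrist's pose just before it. There is no depth.
- bot.finish_job(): hands the job in, once; it reports no verdict.
Trained networks look in a picture, given as the dict that the camera call returned (one of the last four; its "shot" number tells which), for a name from the list of things; names that differ only in an ending like _2 or _b are one class to them, and where a whole thing is asked for, a point or a joint stands for the part that bears it (a point fixed in the world has none). Each returns a list of dicts, best first, with "confidence" (0 to 1); they miss things now and then, are a little off and sometimes report something else, mostly with a low value. They report only what shows in the picture. A call takes as long as a camera call. They do not tell look-alikes from the thing itself.
- imaging.spot_in(thing, picture): "point" ([x, y, z] in m, in the coordinates of the camera as it stood for that picture, good to about 4 mm: the middle of the surface that is visible of it).
- imaging.regions_of(thing, picture): "mask" (400x640 bool, what is visible of it).
The state is a dict: "t": time; "joint_pos": joint angles; "joint_velocities": joint speeds; "tau": joint torques, N m; "ee_pos": TCP position; "eef_rot": TCP orientation; "wrist_force": force on the tool from outside, world axes, zero at the start; "wrist_torque": the same for the moment, N m; "gripper_width": finger opening in m.
Only numpy, scipy, OpenCV 4.12 (cv2) and the standard library are available. Lean on these libraries where they do the work, as an engineer would, in place of code of your own. Each camera call takes 0.05 s, during which the arm holds its last target.

TASK

Set out the washing station on the steel tray for the next customer: stand the tall bottle in the middle of the round pad and the squat jar in the middle of the square pad, put the dosing cup, mouth up, on the middle of the jar's lid, and lay the scrubbing brush bristles down on the bare middle of the tray, midway between the two pads and with its length running from one pad towards the other. Leave the spray can and the mug where they are.

Things in the scene. Friction and masses are not known exactly. Their poses are not given: they have to be found in the camera images.
- bottle: tall white detergent bottle with a paper label and a blue cap, loose, standing, 170 mm high overall, about 0.35 kg. Round body of 58 mm diameter from the foot up to 120 mm, shoulder narrowing above that to 26 mm at 140 mm, cap of 32 mm diameter from 144 to 170 mm. Origin: centre of its underside; z up along the bottle
- jar: squat round white jar with a flat white lid, loose, standing, 80 mm high, about 0.3 kg. Body 60 mm in diameter, lid (top 16 mm) 62 mm in diameter with a flat top. Origin: centre of its underside; z up
- cup: small open blue dosing cup, loose, standing mouth up, 50 mm high, 48 mm outer diameter at the foot widening to 52 mm at the rim, wall 3 mm, about 0.04 kg. Origin: centre of its underside; z up
- brush: wooden scrubbing brush lying bristles down, loose, 38 mm high overall, about 0.1 kg: an oval wooden back with round ends and straight sides, 100 mm long (its x) by 42 mm wide (its y) by 18 mm thick (20 to 38 mm above the table), over a pale bristle block 76 by 37 mm, rigid here; a small dark dot near one end of the back. Origin: centre of its underside; x along its length, z up
- tray: flat bright rimless steel tray, fixed, 130 mm (its x) by 380 mm (its y) by 4 mm thick, top face 4 mm above the counter. Both pads lie on it, centred 130 mm either side of its middle along its y. Origin: centre of its underside; x across it, y along its length, z up. Beyond it (x about 0.88 m) stands a fixed box of pegs, 70 mm high
- round_pad: round black rubber pad, fixed on one end of the tray (either end), 92 mm in diameter, 4 mm thick, top face 8 mm above the counter. Origin: centre of its underside, 4 mm above the counter
- square_pad: square black rubber pad, fixed on the other end of the tray, 92 by 92 mm, 4 mm thick, top face 8 mm above the counter. Origin: centre of its underside, 4 mm above the counter
- can: bystander: slim spray can with a green label, loose, standing, 52 mm in diameter, 170 mm high. Origin: centre of its underside. Not to be moved
- mug: bystander: white mug, loose, standing, 80 mm in diameter, 92 mm high, handle on its +y side. Origin: centre of its underside. Not to be moved
Things that resemble listed ones, but are neither listed nor needed, are in the scene too. What is shaped like the jar but black is not meant. What is shaped like the bottle but black is not meant.

How it is judged:
At the end, for the whole second after the job is handed in: Bottle upright on the round pad, jar upright on the square pad, each within 15 mm of centre; cup mouth up on the jar's lid within 12 mm of its axis; brush bristles down within 15 mm of the tray's middle, its length within 15 degrees of the line of the pads; all four at rest (horizontal distance between bottle and round_pad below 0.015 m and height (world z) of each of bottle, jar below 0.014 m and angle between each of bottle, jar, cup, brush's own z axis and vertical below 0.12 rad and horizontal distance between jar and square_pad below 0.015 m and horizontal distance between cup and jar below 0.012 m and z of cup in the frame of jar between 0.074 and 0.088 m and horizontal distance between brush and tray below 0.015 m and height (world z) of brush below 0.01 m and angle between the x axis of brush and the y axis of tray, either way round below 0.26 rad and linear speed of each of bottle, jar, cup, brush below 0.02 m/s and angular speed of each of bottle, jar, cup, brush below 0.2 rad/s); the robot touches nothing.
It fails at once if the spray can is moved more than 25 mm or tipped over (distance of can from where it was at the start of the episode above 0.025 m or angle between can's own z axis and vertical above 0.5 rad).
It fails at once if the mug is moved more than 25 mm or tipped over (distance of mug from where it was at the start of the episode above 0.025 m or angle between mug's own z axis and vertical above 0.5 rad).
It also fails if it takes over 120 s, if anything falls off the work surface, if the arm or the gripper's body presses on something with over 40 N, if the wrist force passes 120 N, or if a joint passes its speed limit or range.

## Working session

There is one attempt and no reset: what is moved stays moved. The work goes in short steps, Python scripts to look and compute and a tool call to move; the robot and the scene stay as the last step left them, time stands still between calls to the robot, and variables do not carry over. Pictures are saved under pics/ and viewed, and the job is handed in when it is done.

Besides the shell and the picture viewer there is one more tool, called after ">>>" as name(argument=value, ...) on one line, values as JSON. send_rows: Moves the arm, as the interface text tells. Its arguments: {"type":"object","properties":{"steps":{"type":"array","items":{"type":"array","items":{"type":"number"}}},"fingers":{"type":"number"},"grip_force":{"type":"number"}},"required":["steps"]}

```bash
ls; mkdir -p pics; cat > h.py <<'E'
import numpy as np, cv2
from workcell import bot, imaging
def toworld(pic,p):
    R=cv2.Rodrigues(np.array(pic['rvec'],float))[0]
    return R.T@(np.array(p)-np.array(pic['tvec'],float).ravel())
def tool():
    s=bot.read_state(); return np.array(s['ee_pos']),cv2.Rodrigues(np.array(s['eef_rot'],float))[0],s
def ray(pic,uv,z):
    R=cv2.Rodrigues(np.array(pic['rvec'],float))[0]; t=np.array(pic['tvec'],float).ravel()
    c=-R.T@t; d=R.T@np.linalg.inv(np.array(pic['mtx']))@np.array([uv[0],uv[1],1.])
    return c+d*(z-c[2])/d[2]
def proj(pic,P):
    return cv2.projectPoints(np.array(P,float).reshape(-1,3),np.array(pic['rvec'],float),np.array(pic['tvec'],float),np.array(pic['mtx'],float),None)[0].reshape(-1,2)
E
python3 - <<'E'
from h import *
np.set_printoptions(precision=4,suppress=True)
p,R,s=tool(); print(s['t'],p,R,s['gripper_width'])
for n in ['top','side']:
    pic=imaging.read_camera(n); cv2.imwrite(f'pics/{n}0.png',pic['frame'])
    print(n,'cam at',toworld(pic,[0,0,0]))
    for th in ['bottle','jar','cup','brush','tray','round_pad','square_pad','can','mug']:
        for d in imaging.spot_in(th,pic):
            w=toworld(pic,d['point']); print(th,round(d['confidence'],2),w,proj(pic,w)[0].round())
print(bot.read_state()['t'])
E
```

```text
pics
0.0 [ 0.2325 -0.4978  0.2043] [[-0.9061 -0.0007  0.423 ]
 [-0.423   0.002  -0.9061]
 [-0.0002 -1.     -0.0021]] 0.09424313488517183
top cam at [0.4511 0.0001 1.4216]
bottle 0.89 [ 0.41   -0.3013  0.1219] [415. 242.]
bottle 0.8 [ 0.4318 -0.4032  0.1275] [451. 235.]
bottle 0.49 [ 0.635  -0.0832  0.008 ] [339. 169.]
jar 0.7 [ 0.4461 -0.1175  0.0801] [351. 229.]
jar 0.64 [ 0.3482 -0.1221  0.082 ] [352. 261.]
cup 0.83 [0.4036 0.3541 0.0157] [199. 240.]
brush 0.73 [0.4442 0.0719 0.0333] [289. 228.]
brush 0.59 [0.404  0.354  0.0127] [199. 240.]
brush 0.16 [ 0.6349 -0.3631  0.0345] [428. 169.]
tray 0.81 [0.6138 0.0297 0.0034] [303. 175.]
round_pad 0.58 [ 0.6335 -0.0859  0.0091] [340. 169.]
round_pad 0.16 [0.612  0.0342 0.0019] [302. 176.]
square_pad 0.92 [0.5941 0.1682 0.006 ] [260. 181.]
can 0.65 [0.6252 0.3827 0.1578] [178. 164.]
mug 0.95 [ 0.6313 -0.3607  0.0354] [428. 170.]
mug 0.58 [ 0.4463 -0.1204  0.0797] [352. 229.]
side cam at [0.3126 0.8686 0.63  ]
bottle 0.87 [ 0.4434 -0.4059  0.1239] [372. 110.]
bottle 0.75 [ 0.4065 -0.298   0.0854] [378. 136.]
jar 0.8 [ 0.4462 -0.0974  0.0545] [354. 176.]
jar 0.69 [ 0.3436 -0.1079  0.0524] [392. 179.]
cup 0.61 [0.6277 0.413  0.111 ] [202. 280.]
cup 0.6 [0.402  0.3515 0.031 ] [335. 309.]
brush 0.61 [0.4432 0.0878 0.0421] [341. 219.]
tray 0.77 [0.6149 0.0555 0.0022] [278. 214.]
round_pad 0.64 [ 0.6341 -0.0876  0.0072] [287. 183.]
round_pad 0.26 [0.4453 0.0879 0.0422] [340. 219.]
round_pad 0.17 [0.3998 0.3502 0.0304] [336. 309.]
square_pad 0.88 [0.5949 0.1702 0.0069] [270. 242.]
can 0.77 [0.6256 0.4107 0.109 ] [204. 280.]
mug 0.95 [ 0.6218 -0.331   0.0593] [313. 132.]
1.0
```

View pics/top0.png

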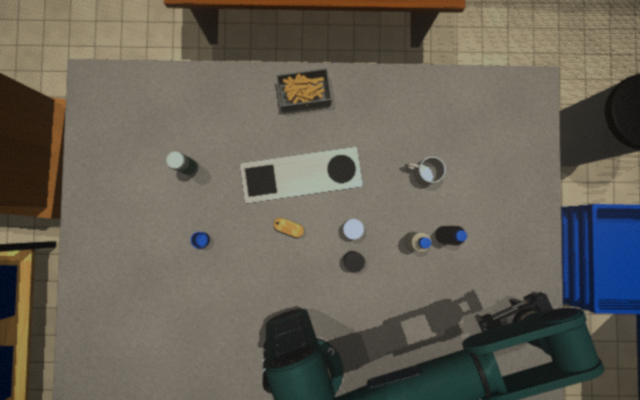

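View pics/side0.png

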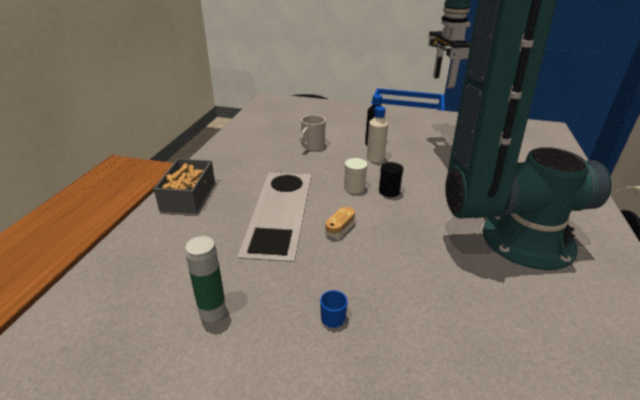

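Top view: white bottle ~(420,242) with its black double at (452,235); white jar at (353,229), black one at (353,261); cup (201,240); brush (289,228); pads at (261,180) square and (341,169) round. I'll refine these from masks.

```bash
python3 - <<'E'
from h import *
import pickle
np.set_printoptions(precision=4,suppress=True)
out={}
for n in ['top','side']:
    pic=imaging.read_camera(n); out[n]=pic
    for th in ['bottle','jar','cup','brush','tray','round_pad','square_pad']:
        ms=imaging.regions_of(th,pic); out[n+th]=ms
        for d in ms:
            m=d['mask'].astype(np.uint8); c=max(cv2.findContours(m,0,2)[0],key=len)
            r=cv2.minAreaRect(c)
            print(n,th,round(d['confidence'],2),m.sum(),np.round(r[0],1),np.round(r[1],1),round(r[2],1))
pickle.dump(out,open('o.pkl','wb'))
print(out['top']['mtx'])
pic=out['top']
h=dict(tray=.004,round_pad=.008,square_pad=.008,jar=.08,cup=.04,brush=.03)
for th,z in h.items():
    for d in out['top'+th]:
        v,u=np.nonzero(d['mask']); print(th,round(d['confidence'],2),ray(pic,(u.mean(),v.mean()),z))
E
```

```text
top bottle 0.78 516 [450.5 235.5] [19. 31.] 90.0
top bottle 0.64 470 [416.5 242. ] [20. 27.] 90.0
top bottle 0.27 264 [199.5 240. ] [16. 19.] 90.0
top jar 0.8 313 [352.5 229. ] [18. 19.] 90.0
top jar 0.61 371 [352.9 261.3] [21.9 20.1] 63.4
top cup 0.6 265 [199.5 240. ] [16. 19.] 90.0
top tray 0.73 3538 [300.  174.6] [ 42.3 121.5] 81.9
top round_pad 0.95 673 [340.2 169.3] [27.6 28.3] 45.0
top square_pad 0.8 843 [259.7 180.6] [29.6 29.6] 81.3
side bottle 0.89 918 [377.6 133.6] [19.  55.7] 5.7
side bottle 0.68 286 [370.1 117.4] [11.  50.8] 20.7
side jar 0.6 703 [355.  174.9] [21.6 34.4] 3.2
side jar 0.6 736 [390.7 179.1] [23.  34.6] 5.2
side cup 0.83 936 [334.  308.5] [39. 28.] 90.0
side brush 0.62 701 [340. 222.] [22.6 36.8] 45.0
side tray 0.77 2963 [275.2 215.6] [56.2 94.7] 11.6
side tray 0.3 872 [377.4 134. ] [18.6 54.8] 5.0
side round_pad 0.82 443 [287. 183.] [16. 30.] 90.0
side square_pad 0.61 1020 [269.9 240.9] [42.8 26.5] 3.7
[[445.5991   0.     314.8685]
 [  0.     445.5991 202.2346]
 [  0.       0.       1.    ]]
tray 0.73 [0.6164 0.0308 0.004 ]
round_pad 0.95 [ 0.6355 -0.0883  0.008 ]
square_pad 0.8 [0.595  0.1676 0.008 ]
jar 0.8 [ 0.4451 -0.1225  0.08  ]
jar 0.61 [ 0.348  -0.1242  0.08  ]
cup 0.6 [0.4061 0.3466 0.04  ]
```

```bash
python3 - <<'E'
import cv2
a=cv2.imread('pics/top0.png')
cv2.imwrite('pics/t0z.png',cv2.resize(a[140:290,170:480],None,fx=2.5,fy=2.5,interpolation=2))
E
```

```text
(no output)
```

View pics/t0z.png

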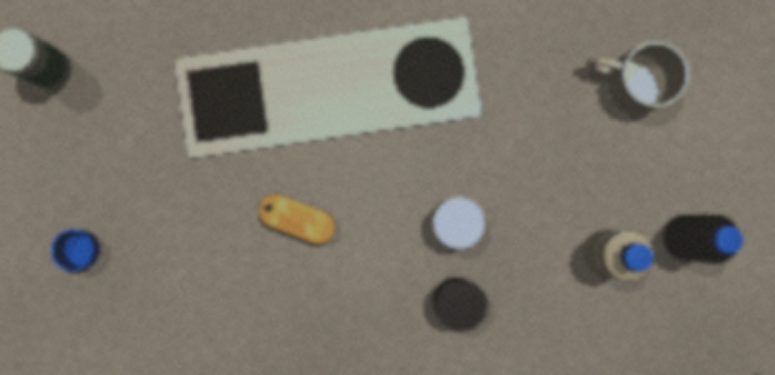

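```bash
python3 - <<'E'
from h import *
import pickle
np.set_printoptions(precision=4,suppress=True)
o=pickle.load(open('o.pkl','rb')); pic=o['top']
f=pic['frame']; hsv=cv2.cvtColor(f,cv2.COLOR_BGR2HSV)
def comp(mask,box,nm,z):
    x0,x1,y0,y1=box; m=np.zeros(mask.shape,np.uint8); m[y0:y1,x0:x1]=mask[y0:y1,x0:x1]
    v,u=np.nonzero(m); print(nm,len(u),u.mean(),v.mean(),ray(pic,(u.mean(),v.mean()),z)); return np.c_[u,v]
blue=(abs(hsv[...,0].astype(int)-115)<15)&(hsv[...,1]>120)
comp(blue,(412,436,230,255),'cap',.17)
comp(blue,(185,215,225,255),'cup',.04)
ora=(abs(hsv[...,0].astype(int)-18)<8)&(hsv[...,1]>110)
q=comp(ora,(268,310,212,245),'brush',.038)
c,ev,_ = cv2.PCACompute2(q.astype(np.float32),None)[0:3]
a=ray(pic,c[0]+10*ev[0],.038)-ray(pic,c[0]-10*ev[0],.038); print('brush ang',np.degrees(np.arctan2(a[1],a[0])))
w=imaging.read_camera('wrist'); print(w['hand_eye'],w['mtx'])
E
```

```text
cap 93 424.6774193548387 242.49462365591398 [ 0.4102 -0.3167  0.17  ]
cup 217 199.22119815668202 239.55760368663596 [0.4062 0.3472 0.04  ]
brush 370 288.45675675675676 227.36756756756756 [0.4473 0.0726 0.038 ]
brush ang -109.45720168705655
[[-0.      0.9712  0.2384 -0.0701]
 [ 0.0005 -0.2384  0.9712 -0.1794]
 [ 1.      0.0001 -0.0005  0.001 ]
 [ 0.      0.      0.      1.    ]] [[277.8272   0.     320.8271]
 [  0.     277.8272 198.8291]
 [  0.       0.       1.    ]]
```

```bash
cat >> h.py <<'E'
from scipy.spatial.transform import Rotation as Ro
def Rdown(phi):
    z=np.array([np.cos(phi),np.sin(phi),0]); y=np.array([0,0,-1.]); return np.c_[np.cross(y,z),y,z]
def plan(t,phideg):
    p,R,s=tool(); Rt=Rdown(np.radians(phideg))
    print('p',p.round(4),'phi',np.degrees(np.arctan2(R[1,2],R[0,2])).round(2),'t',s['t'],'w',s['gripper_width'],'F',np.round(s['wrist_force'],1))
    print('shift',np.round(R.T@(np.array(t)-p),4),'rot',np.round(Ro.from_matrix(R.T@Rt).as_rotvec(),4))
def wray(w,p,R,uv,z):
    H=np.array(w['hand_eye']); d=R@H[:3,:3]@np.linalg.inv(w['mtx'])@np.array([uv[0],uv[1],1.]); c=p+R@H[:3,3]
    return c+d*(z-c[2])/d[2]
def wproj(w,p,R,P):
    H=np.array(w['hand_eye']); q=H[:3,:3].T@(R.T@(np.array(P)-p)-H[:3,3]); k=np.array(w['mtx'])@q; return k[:2]/k[2]
E
python3 -c "
from h import *
plan([.41,-.317,.27],0)"
```

```text
p [ 0.2327 -0.4984  0.2055] phi -64.97 t 1.85 w 0.09398497916489812 F [-0.8  0.2 -0. ]
shift [-0.2374 -0.0645 -0.0893] rot [-1.000e-04 -1.134e+00  1.000e-04]
```

>>> send_rows(steps=[[-0.1187,-0.06,-0.0447,0,-0.57,0],[-0.2374,-0.0645,-0.0893,0,-1.134,0],[-0.2374,-0.0645,-0.0893,0,-1.134,0],[-0.2374,-0.0645,-0.0893,0,-1.134,0],[-0.2374,-0.0645,-0.0893,0,-1.134,0],[-0.2374,-0.0645,-0.0893,0,-1.134,0],[-0.2374,-0.0645,-0.0893,0,-1.134,0],[-0.2374,-0.0645,-0.0893,0,-1.134,0],[-0.2374,-0.0645,-0.0893,0,-1.134,0],[-0.2374,-0.0645,-0.0893,0,-1.134,0],[-0.2374,-0.0645,-0.0893,0,-1.134,0]], fingers=0)

```text
t: 2.95
ee_pos: [0.4099, -0.3172, 0.27]
eef_rot: [-1.208, 1.21, -1.21]
wrist_force: [0.6, 0.2, 0.1]
gripper_width: 0.0938
```

```bash
python3 - <<'E'
from h import *
np.set_printoptions(precision=4,suppress=True)
p,R,s=tool(); w=imaging.read_camera('wrist'); cv2.imwrite('pics/w1.png',w['frame'])
print(p,s['t']); H=np.array(w['hand_eye'])
for d in imaging.spot_in('bottle',w): print(d['confidence'],p+R@(H[:3,:3]@np.array(d['point'])+H[:3,3]))
hsv=cv2.cvtColor(w['frame'],cv2.COLOR_BGR2HSV)
blue=((abs(hsv[...,0].astype(int)-115)<15)&(hsv[...,1]>120)).astype(np.uint8)
n,l,st,ce=cv2.connectedComponentsWithStats(blue)
for i in range(1,n):
    if st[i,4]>100: print(st[i],ce[i],wray(w,p,R,ce[i],.17))
print(wproj(w,p,R,[.41,-.317,.17]))
E
```

```text
[ 0.4099 -0.3172  0.27  ] 2.95
0.83 [ 0.4102 -0.3124  0.1316]
0.75 [ 0.4291 -0.396   0.1223]
[307 187  29  29 655] [320.7695 201.2565] [ 0.4113 -0.3198  0.17  ]
[329 273  23  10 143] [340.986 278.979] [ 0.4337 -0.4091  0.17  ]
[319.5046 198.6766]
```

View pics/w1.png

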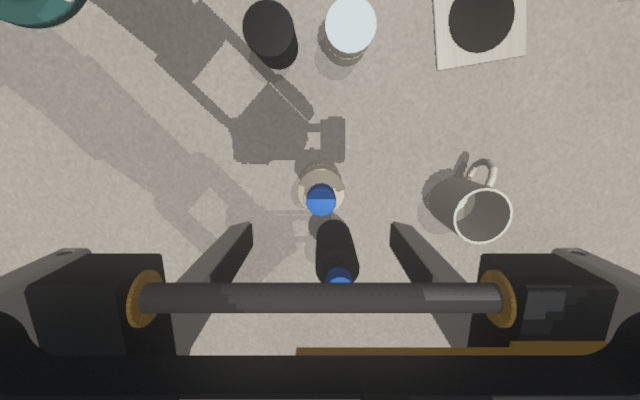

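The view shows the white bottle centred between the open fingers (cap at ~(321,201)) and the black one clear of them. Descend and grip.

>>> send_rows(steps=[[0.002,0.05,0.001,0,0,0],[0.002,0.1,0.001,0,0,0],[0.002,0.15,0.001,0,0,0],[0.002,0.184,0.001,0,0,0],[0.002,0.184,0.001,0,0,0]])

```text
t: 3.55
ee_pos: [0.4075, -0.3159, 0.0798]
eef_rot: [-1.209, 1.221, -1.199]
wrist_force: [-0.2, 1.0, -1.0]
gripper_width: 0.094
```

>>> send_rows(steps=[[0,0,0,0,0,0],[0,0,0,0,0,0],[0,0,0,0,0,0],[0,0,0,0,0,0],[0,0,0,0,0,0],[0,0,0,0,0,0],[0,0,0,0,0,0],[0,0,0,0,0,0]], fingers=255, grip_force=30)

```text
t: 4.35
ee_pos: [0.411, -0.3197, 0.0874]
eef_rot: [-1.21, 1.208, -1.211]
wrist_force: [-3.3, -0.2, 5.9]
gripper_width: 0.0571
```

>>> send_rows(steps=[[0,-0.02,0,0,0,0],[0,-0.05,0,0,0,0],[0,-0.08,0,0,0,0],[0,-0.1,0,0,0,0],[0,-0.1,0,0,0,0]])

```text
t: 4.85
ee_pos: [0.4123, -0.3199, 0.1884]
eef_rot: [-1.209, 1.204, -1.214]
wrist_force: [0.2, -1.3, -4.0]
gripper_width: 0.0573
```

>>> send_rows(steps=[[-0.01,0,0.01,0,0,0],[-0.03,0,0.03,0,0,0],[-0.06,0,0.058,0,0,0],[-0.09,0,0.087,0,0,0],[-0.12,0,0.116,0,0,0],[-0.15,0,0.145,0,0,0],[-0.18,0,0.174,0,0,0],[-0.205,0,0.199,0,0,0],[-0.223,0,0.215,0,0,0],[-0.2317,0,0.224,0,0,0],[-0.2317,0,0.224,0,0,0],[-0.2317,0,0.224,0,0,0]])

```text
t: 6.05
ee_pos: [0.6341, -0.0876, 0.1845]
eef_rot: [-1.212, 1.211, -1.208]
wrist_force: [0.9, 0.0, -4.3]
gripper_width: 0.0571
```

```bash
python3 - <<'E'
from h import *
np.set_printoptions(precision=4,suppress=True)
plan([.635,-.088,.15],0)
p,R,s=tool(); w=imaging.read_camera('wrist'); cv2.imwrite('pics/w2.png',w['frame'])
H=np.array(w['hand_eye'])
for th in ['round_pad','square_pad','tray','jar']:
  for d in imaging.spot_in(th,w): print(th,d['confidence'],p+R@(H[:3,:3]@np.array(d['point'])+H[:3,3]))
print(wproj(w,p,R,[.6355,-.0883,.008]),wproj(w,p,R,[.595,.1676,.008]))
E
```

```text
p [ 0.6341 -0.0876  0.1845] phi -0.01 t 6.05 w 0.05705109679496889 F [ 0.9  0.  -4.3]
shift [0.0004 0.0345 0.001 ] rot [ 0.003  -0.0002  0.0002]
round_pad 0.85 [ 0.645  -0.0683  0.0054]
square_pad 0.63 [0.584  0.1202 0.0098]
jar 0.72 [ 0.4576 -0.1195  0.082 ]
jar 0.7 [ 0.3623 -0.1196  0.0739]
[321.1716 185.3539] [283.8434 -46.6379]
```

View pics/w2.png

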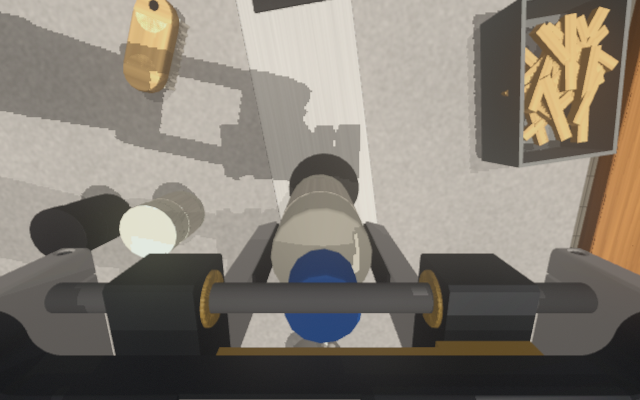

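```bash
python3 - <<'E'
from h import *
np.set_printoptions(precision=4,suppress=True)
p,R,s=tool(); w=imaging.read_camera('wrist'); f=w['frame'].copy()
for P in [[.6355,-.0883]]:
    for a in np.arange(0,360,8): cv2.circle(f,tuple(int(round(v*1)) for v in wproj(w,p,R,[P[0]+.046*np.cos(np.radians(a)),P[1]+.046*np.sin(np.radians(a)),.008])),1,(0,0,255),-1)
for a in np.arange(0,360,8): cv2.circle(f,tuple(int(round(v)) for v in wproj(w,p,R,[.4451+.031*np.cos(np.radians(a)),-.1225+.031*np.sin(np.radians(a)),.08])),1,(0,0,255),-1)
cv2.imwrite('pics/w3.png',cv2.resize(f[130:270,100:400],None,fx=2.6,fy=2.6,interpolation=0))
E
```

```text
(no output)
```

View pics/w3.png

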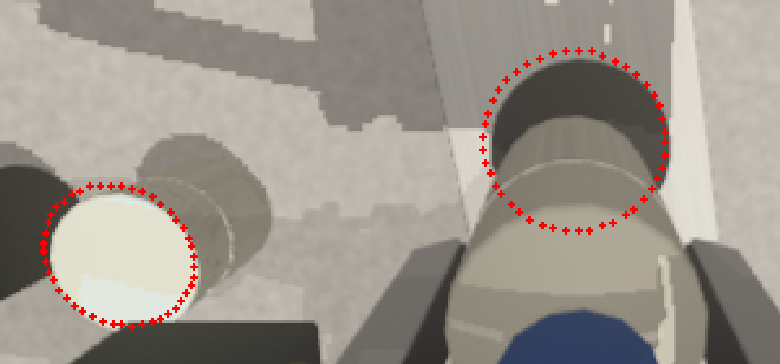

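>>> send_rows(steps=[[0.0024,0.02,0.003,0,0,0],[0.0024,0.04,0.003,0,0,0],[0.0024,0.06,0.003,0,0,0],[0.0024,0.072,0.003,0,0,0],[0.0024,0.08,0.003,0,0,0],[0.0024,0.084,0.003,0,0,0],[0.0024,0.086,0.003,0,0,0],[0.0024,0.0875,0.003,0,0,0],[0.0024,0.0875,0.003,0,0,0],[0.0024,0.0875,0.003,0,0,0]])

```text
t: 7.35
ee_pos: [0.6384, -0.0898, 0.0992]
eef_rot: [-1.209, 1.208, -1.21]
wrist_force: [0.2, -0.2, -3.9]
gripper_width: 0.0573
```

>>> send_rows(steps=[[0,0.001,0,0,0,0],[0,0.002,0,0,0,0],[0,0.003,0,0,0,0],[0,0.003,0,0,0,0]])

```text
t: 7.75
ee_pos: [0.6381, -0.0898, 0.0955]
eef_rot: [-1.209, 1.209, -1.209]
wrist_force: [-0.1, -0.5, -4.7]
gripper_width: 0.0576
```

>>> send_rows(steps=[[0,0.001,0,0,0,0],[0,0.001,0,0,0,0],[0,0.001,0,0,0,0]])

```text
t: 8.05
ee_pos: [0.6381, -0.0898, 0.0955]
eef_rot: [-1.209, 1.209, -1.21]
wrist_force: [-2.7, 0.4, 2.5]
gripper_width: 0.0575
```

Contact on the pad. Release and rise.

>>> send_rows(steps=[[0,0,0,0,0,0],[0,0,0,0,0,0],[0,0,0,0,0,0],[0,0,0,0,0,0],[0,0,0,0,0,0],[0,0,0,0,0,0]], fingers=0)

```text
t: 8.65
ee_pos: [0.6381, -0.0898, 0.0944]
eef_rot: [-1.209, 1.209, -1.209]
wrist_force: [0.2, -0.6, 0.8]
gripper_width: 0.0939
```

>>> send_rows(steps=[[0,-0.02,0,0,0,0],[0,-0.06,0,0,0,0],[0,-0.11,0,0,0,0],[0,-0.125,0,0,0,0],[0,-0.125,0,0,0,0]])

```text
t: 9.15
ee_pos: [0.6397, -0.0901, 0.2239]
eef_rot: [-1.205, 1.202, -1.214]
wrist_force: [0.7, -0.2, 0.5]
gripper_width: 0.0944
```

```bash
python3 - <<'E'
from h import *
np.set_printoptions(precision=4,suppress=True)
plan([.447,-.124,.24],90)
plan([.447,-.124,.22],-90)
t=imaging.read_camera('top'); cv2.imwrite('pics/t1.png',cv2.resize(t['frame'][140:290,170:480],None,fx=2.5,fy=2.5,interpolation=2))
E
```

```text
p [ 0.6397 -0.0901  0.2239] phi 0.0 t 9.15 w 0.09435542726887029 F [ 0.7 -0.2  0.5]
shift [ 0.0339 -0.0176 -0.1926] rot [-0.0048 -1.5708  0.0079]
p [ 0.6397 -0.0901  0.2239] phi 0.0 t 9.15 w 0.09435542726887029 F [ 0.7 -0.2  0.5]
shift [ 0.0339  0.0024 -0.1928] rot [-0.0079  1.5708 -0.0048]
```

View pics/t1.png

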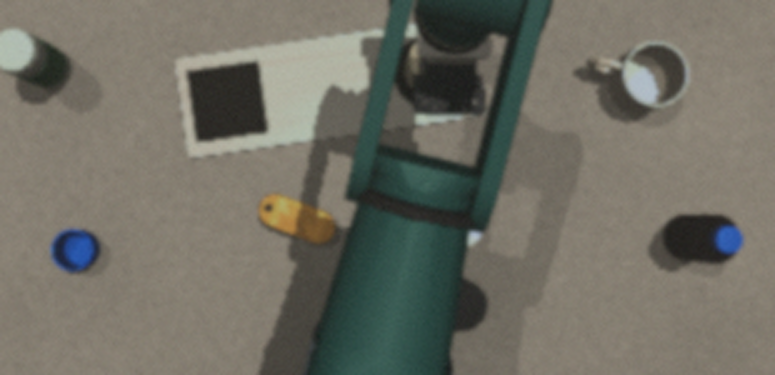

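```bash
python3 - <<'E'
from h import *
plan([.447,-.124,.21],-60)
E
```

```text
p [ 0.6385 -0.0898  0.2204] phi 0.0 t 9.2 w 0.09373068846435612 F [ 0.5  0.6 -1.6]
shift [ 0.0341  0.0099 -0.1915] rot [-2.6000e-03  1.0472e+00 -7.0000e-04]
```

>>> send_rows(steps=[[0.01,0,-0.05,0,0.14,0],[0.02,0,-0.1,0,0.28,0],[0.03,0,-0.14,0,0.42,0],[0.034,0.01,-0.17,0,0.56,0],[0.034,0.01,-0.185,0,0.7,0],[0.034,0.01,-0.1915,0,0.84,0],[0.034,0.01,-0.1915,0,0.98,0],[0.034,0.01,-0.1915,0,1.047,0],[0.034,0.01,-0.1915,0,1.047,0],[0.034,0.01,-0.1915,0,1.047,0],[0.034,0.01,-0.1915,0,1.047,0]])

```text
t: 10.3
ee_pos: [0.4461, -0.1235, 0.2081]
eef_rot: [-0.519, 1.928, -1.925]
wrist_force: [-0.4, -0.5, -0.6]
gripper_width: 0.094
```

```bash
cat >> h.py <<'E'
def circ(w,p,R,f,P,r,z,col=(0,0,255)):
    for a in np.arange(0,360,8):
        q=wproj(w,p,R,[P[0]+r*np.cos(np.radians(a)),P[1]+r*np.sin(np.radians(a)),z])
        if np.all(np.abs(q)<2000): cv2.circle(f,tuple(int(round(v)) for v in q),1,col,-1)
E
python3 - <<'E'
from h import *
np.set_printoptions(precision=4,suppress=True)
plan([.447,-.124,.03],-60)
p,R,s=tool(); w=imaging.read_camera('wrist'); f=w['frame'].copy()
for d in imaging.regions_of('jar',w):
    m=d['mask']; v,u=np.nonzero(m); print(d['confidence'],u.mean(),v.mean(),wray(w,p,R,(u.mean(),v.mean()),.08))
g=cv2.cvtColor(w['frame'],cv2.COLOR_BGR2GRAY)
circ(w,p,R,f,(.447,-.124),.031,.08)
circ(w,p,R,f,(.6381,-.0898),.016,.178,(0,255,0)); circ(w,p,R,f,(.637,-.09),.046,.008,(255,255,0))
cv2.imwrite('pics/w4.png',f)
E
```

```text
p [ 0.4461 -0.1235  0.2081] phi -59.93 t 10.3 w 0.09399310737085363 F [-0.4 -0.5 -0.6]
shift [-0.0008  0.1781  0.0012] rot [0.0018 0.0012 0.0015]
0.97 322.21345146999596 191.01852597664117 [ 0.4502 -0.1238  0.08  ]
0.6 286.8847497089639 253.58401241753978 [ 0.3626 -0.1257  0.08  ]
```

View pics/w4.png

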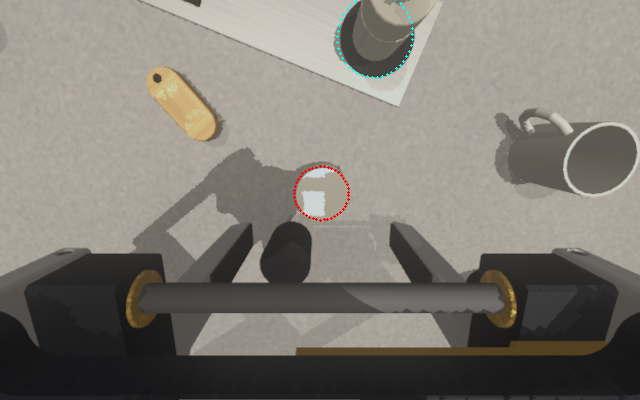

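Jar fits the predicted circle at (322,193); bottle stands on its pad. Descend onto the jar.

>>> send_rows(steps=[[-0.001,0.05,0.001,0,0,0],[-0.001,0.1,0.001,0,0,0],[-0.001,0.14,0.001,0,0,0],[-0.001,0.165,0.001,0,0,0],[-0.001,0.175,0.001,0,0,0],[-0.001,0.178,0.001,0,0,0],[-0.001,0.178,0.001,0,0,0]])

```text
t: 11.1
ee_pos: [0.4488, -0.1245, 0.0325]
eef_rot: [-0.515, 1.925, -1.927]
wrist_force: [0.1, 1.4, -0.4]
gripper_width: 0.0942
```

>>> send_rows(steps=[[0,0,0,0,0,0],[0,0,0,0,0,0],[0,0,0,0,0,0],[0,0,0,0,0,0],[0,0,0,0,0,0],[0,0,0,0,0,0],[0,0,0,0,0,0]], fingers=255)

```text
t: 11.8
ee_pos: [0.4482, -0.1243, 0.0319]
eef_rot: [-0.516, 1.926, -1.927]
wrist_force: [-0.2, 0.1, 2.8]
gripper_width: 0.0612
```

>>> send_rows(steps=[[0,-0.02,0,0,0,0],[0,-0.05,0,0,0,0],[0,-0.07,0,0,0,0],[0,-0.08,0,0,0,0],[0,-0.08,0,0,0,0],[0,-0.08,0,0,0,0]])

```text
t: 12.4
ee_pos: [0.447, -0.1237, 0.1099]
eef_rot: [-0.519, 1.929, -1.926]
wrist_force: [-0.7, 0.5, -3.5]
gripper_width: 0.0619
```

```bash
python3 - <<'E'
from h import *
plan([.596,.166,.11],-60)
E
```

```text
p [ 0.447  -0.1237  0.1099] phi -59.99 t 12.4 w 0.0619096221454522 F [-0.7  0.5 -3.5]
shift [-2.740e-01 -2.000e-04 -1.764e-01] rot [0.002  0.0002 0.0017]
```

>>> send_rows(steps=[[-0.01,0,-0.006,0,0,0],[-0.035,0,-0.022,0,0,0],[-0.065,0,-0.042,0,0,0],[-0.1,0,-0.064,0,0,0],[-0.135,0,-0.087,0,0,0],[-0.17,0,-0.109,0,0,0],[-0.205,0,-0.132,0,0,0],[-0.235,0,-0.151,0,0,0],[-0.26,0,-0.167,0,0,0],[-0.274,0,-0.1764,0,0,0],[-0.274,0,-0.1764,0,0,0],[-0.274,0,-0.1764,0,0,0]])

```text
t: 13.6
ee_pos: [0.5961, 0.1653, 0.1103]
eef_rot: [-0.52, 1.927, -1.928]
wrist_force: [0.5, -0.7, -2.6]
gripper_width: 0.0614
```

```bash
python3 - <<'E'
from h import *
np.set_printoptions(precision=4,suppress=True)
plan([.596,.166,.11],-60)
p,R,s=tool(); w=imaging.read_camera('wrist'); f=w['frame'].copy()
for th in ['square_pad','jar','tray','brush']:
  for d in imaging.regions_of(th,w):
    m=d['mask']; v,u=np.nonzero(m); print(th,d['confidence'],u.mean(),v.mean())
c=np.array([.596,.166]); ux=np.array([-.0405,.2559]);ux/=np.linalg.norm(ux);vx=np.array([-ux[1],ux[0]])
q=[wproj(w,p,R,[*(c+.046*(a*ux+b*vx)),.008]) for a,b in [(1,1),(1,-1),(-1,-1),(-1,1)]]
cv2.polylines(f,[np.int32(np.round(q))],True,(0,0,255),1)
circ(w,p,R,f,p[:2],.031,p[2]-.032+.08)
cv2.imwrite('pics/w5.png',f)
E
```

```text
p [0.5961 0.1653 0.1103] phi -59.97 t 13.6 w 0.06142198165409099 F [ 0.5 -0.7 -2.6]
shift [-0.0002  0.0003 -0.0006] rot [-0.      0.0005  0.0028]
square_pad 0.87 320.95679765682206 179.07883817427387
jar 0.76 320.43928847641143 246.698928295216
tray 0.62 426.80788585260206 205.221797566724
brush 0.68 321.2599560224774 178.66674810652333
brush 0.29 427.0197579326137 205.18475629702323
```

View pics/w5.png

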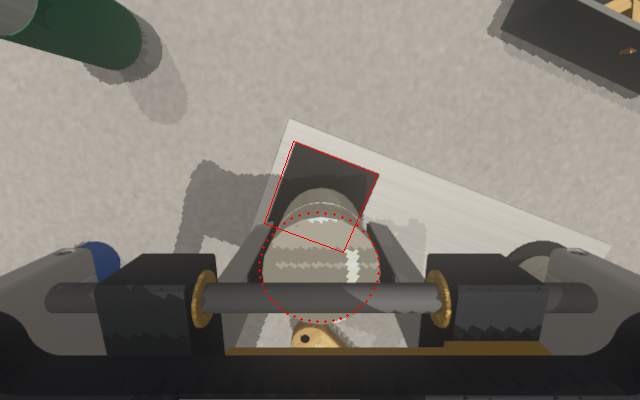

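Pad outline matches the prediction (corners (293,142),(378,174)). Lower the jar.

>>> send_rows(steps=[[0,0.02,0,0,0,0],[0,0.045,0,0,0,0],[0,0.058,0,0,0,0],[0,0.064,0,0,0,0],[0,0.067,0,0,0,0],[0,0.069,0,0,0,0],[0,0.07,0,0,0,0],[0,0.07,0,0,0,0],[0,0.07,0,0,0,0]])

```text
t: 14.75
ee_pos: [0.5974, 0.1658, 0.0422]
eef_rot: [-0.515, 1.926, -1.926]
wrist_force: [-0.4, -0.0, -3.9]
gripper_width: 0.0611
```

>>> send_rows(steps=[[0,0.001,0,0,0,0],[0,0.002,0,0,0,0],[0,0.002,0,0,0,0],[0,0.002,0,0,0,0]])

```text
t: 15.15
ee_pos: [0.5972, 0.1658, 0.04]
eef_rot: [-0.516, 1.926, -1.927]
wrist_force: [-0.1, -0.5, -0.1]
gripper_width: 0.0616
```

Weight is off the hand: on the pad. Release and rise.

>>> send_rows(steps=[[0,0,0,0,0,0],[0,0,0,0,0,0],[0,0,0,0,0,0],[0,0,0,0,0,0],[0,0,0,0,0,0],[0,0,0,0,0,0]], fingers=0)

```text
t: 15.75
ee_pos: [0.5969, 0.1657, 0.0395]
eef_rot: [-0.516, 1.927, -1.927]
wrist_force: [0.3, 0.8, -0.1]
gripper_width: 0.0938
```

>>> send_rows(steps=[[0,-0.02,0,0,0,0],[0,-0.06,0,0,0,0],[0,-0.11,0,0,0,0],[0,-0.15,0,0,0,0],[0,-0.15,0,0,0,0],[0,-0.15,0,0,0,0]])

```text
t: 16.35
ee_pos: [0.5976, 0.1658, 0.191]
eef_rot: [-0.513, 1.925, -1.926]
wrist_force: [1.7, 0.2, -0.4]
gripper_width: 0.094
```

```bash
python3 - <<'E'
from h import *
np.set_printoptions(precision=4,suppress=True)
plan([.407,.347,.2],-60)
p,R,s=tool(); w=imaging.read_camera('wrist'); f=w['frame'].copy()
c=np.array([.596,.166]); ux=np.array([-.0405,.2559]);ux/=np.linalg.norm(ux);vx=np.array([-ux[1],ux[0]])
q=[wproj(w,p,R,[*(c+.046*(a*ux+b*vx)),.008]) for a,b in [(1,1),(1,-1),(-1,-1),(-1,1)]]
cv2.polylines(f,[np.int32(np.round(q))],True,(0,0,255),1)
circ(w,p,R,f,[.5972,.1658],.031,.088)
cv2.imwrite('pics/w6.png',f)
E
```

```text
p [0.5976 0.1658 0.191 ] phi -59.99 t 16.35 w 0.09395192059272749 F [ 1.7  0.2 -0.4]
shift [ 0.0744 -0.0095 -0.2522] rot [-0.0012  0.0002 -0.003 ]
```

View pics/w6.png

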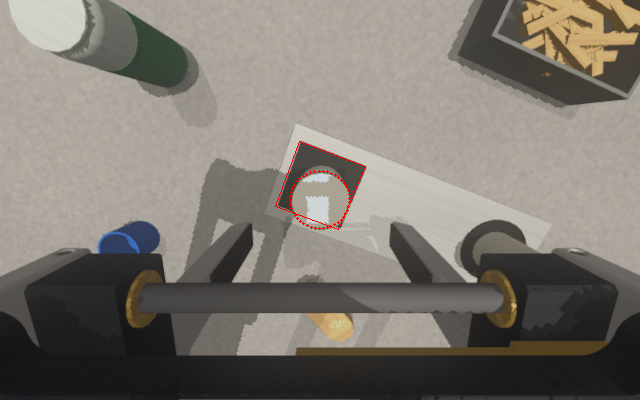

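Jar sits on the pad, lid circle matches. On to the cup.

>>> send_rows(steps=[[0.014,0,-0.048,0,0,0],[0.028,0,-0.096,0,0,0],[0.042,0,-0.143,0,0,0],[0.056,0,-0.19,0,0,0],[0.068,0,-0.23,0,0,0],[0.0744,0,-0.2522,0,0,0],[0.0744,0,-0.2522,0,0,0],[0.0744,0,-0.2522,0,0,0]])

```text
t: 17.2
ee_pos: [0.4056, 0.3462, 0.1873]
eef_rot: [-0.521, 1.925, -1.929]
wrist_force: [-0.7, -0.2, -0.3]
gripper_width: 0.0941
```

```bash
python3 - <<'E'
from h import *
np.set_printoptions(precision=4,suppress=True)
plan([.407,.347,.015],-60)
p,R,s=tool(); w=imaging.read_camera('wrist'); f=w['frame'].copy()
circ(w,p,R,f,[.407,.347],.026,.05); circ(w,p,R,f,[.407,.347],.024,.0,(0,255,255))
cv2.imwrite('pics/w7.png',f)
E
```

```text
p [0.4056 0.3462 0.1873] phi -59.93 t 17.2 w 0.09411813611928482 F [-0.7 -0.2 -0.3]
shift [-0.0022  0.1723 -0.0002] rot [-0.0012  0.0012  0.0036]
```

View pics/w7.png

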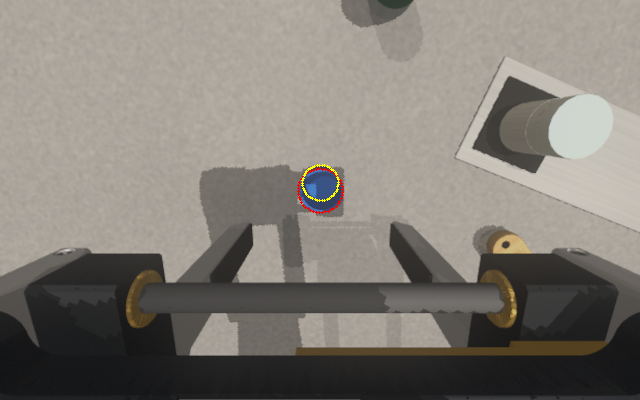

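Cup matches its circles at (321,190). Descend, grip lightly.

>>> send_rows(steps=[[-0.002,0.05,0,0,0,0],[-0.002,0.1,0,0,0,0],[-0.002,0.14,0,0,0,0],[-0.002,0.16,0,0,0,0],[-0.002,0.17,0,0,0,0],[-0.002,0.174,0,0,0,0],[-0.002,0.174,0,0,0,0]])

```text
t: 17.95
ee_pos: [0.409, 0.3476, 0.0158]
eef_rot: [-0.515, 1.927, -1.927]
wrist_force: [0.1, -0.5, 0.5]
gripper_width: 0.094
```

>>> send_rows(steps=[[0,0,0,0,0,0],[0,0,0,0,0,0],[0,0,0,0,0,0],[0,0,0,0,0,0],[0,0,0,0,0,0],[0,0,0,0,0,0],[0,0,0,0,0,0],[0,0,0,0,0,0]], fingers=255, grip_force=10)

```text
t: 18.75
ee_pos: [0.4081, 0.3479, 0.0156]
eef_rot: [-0.516, 1.927, -1.927]
wrist_force: [-0.9, 0.1, 2.1]
gripper_width: 0.0508
```

>>> send_rows(steps=[[0,-0.02,0,0,0,0],[0,-0.06,0,0,0,0],[0,-0.1,0,0,0,0],[0,-0.13,0,0,0,0],[0,-0.13,0,0,0,0],[0,-0.13,0,0,0,0]])

```text
t: 19.35
ee_pos: [0.4081, 0.3479, 0.1453]
eef_rot: [-0.516, 1.927, -1.926]
wrist_force: [-0.5, -0.1, -0.5]
gripper_width: 0.0508
```

```bash
python3 - <<'E'
from h import *
plan([.597,.1658,.145],-60)
E
```

```text
p [0.4081 0.3479 0.1453] phi -59.99 t 19.35 w 0.05076595768279792 F [-0.5 -0.1 -0.5]
shift [-0.0725  0.0004  0.2522] rot [ 0.      0.0002 -0.0006]
```

>>> send_rows(steps=[[-0.004,0,0.012,0,0,0],[-0.011,0,0.04,0,0,0],[-0.021,0,0.075,0,0,0],[-0.033,0,0.115,0,0,0],[-0.045,0,0.155,0,0,0],[-0.056,0,0.195,0,0,0],[-0.065,0,0.225,0,0,0],[-0.0705,0,0.245,0,0,0],[-0.0725,0,0.2522,0,0,0],[-0.0725,0,0.2522,0,0,0],[-0.0725,0,0.2522,0,0,0]])

```text
t: 20.45
ee_pos: [0.5961, 0.1666, 0.145]
eef_rot: [-0.519, 1.927, -1.926]
wrist_force: [0.5, 0.2, -0.1]
gripper_width: 0.0513
```

```bash
python3 - <<'E'
from h import *
plan([.597,.1658,.1045],-60)
p,R,s=tool(); w=imaging.read_camera('wrist'); f=w['frame'].copy()
circ(w,p,R,f,[.597,.1658],.031,.088); circ(w,p,R,f,p[:2],.026,p[2]-.0156+.05,(0,255,255))
cv2.imwrite('pics/w8.png',f)
E
```

```text
p [0.5961 0.1666 0.145 ] phi -59.93 t 20.45 w 0.051299974587571164 F [ 0.5  0.2 -0.1]
shift [-0.0004  0.0405  0.0012] rot [0.001  0.0013 0.001 ]
```

View pics/w8.png

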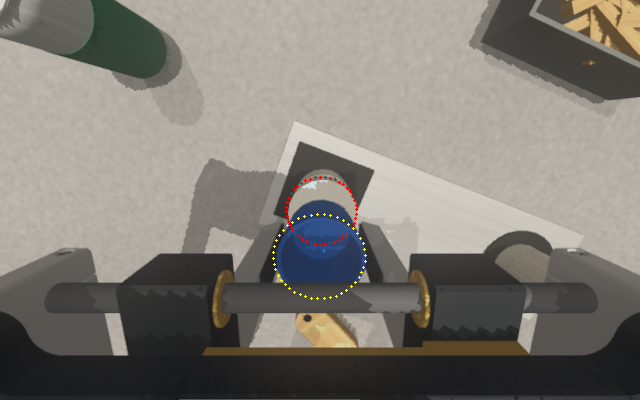

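>>> send_rows(steps=[[0,0.01,0.001,0,0,0],[0,0.022,0.001,0,0,0],[0,0.032,0.001,0,0,0],[0,0.037,0.001,0,0,0],[0,0.039,0.001,0,0,0],[0,0.0405,0.001,0,0,0],[0,0.0405,0.001,0,0,0],[0,0.0405,0.001,0,0,0]])

```text
t: 21.3
ee_pos: [0.5979, 0.1648, 0.1055]
eef_rot: [-0.515, 1.926, -1.927]
wrist_force: [-0.1, 0.4, -1.1]
gripper_width: 0.0508
```

>>> send_rows(steps=[[0,0.001,0,0,0,0],[0,0.0015,0,0,0,0],[0,0.0015,0,0,0,0],[0,0.0015,0,0,0,0]])

```text
t: 21.7
ee_pos: [0.5977, 0.1649, 0.1037]
eef_rot: [-0.516, 1.926, -1.927]
wrist_force: [0.6, 0.1, 0.1]
gripper_width: 0.0512
```

>>> send_rows(steps=[[0,0,0,0,0,0],[0,0,0,0,0,0],[0,0,0,0,0,0],[0,0,0,0,0,0],[0,0,0,0,0,0],[0,0,0,0,0,0]], fingers=0)

```text
t: 22.3
ee_pos: [0.5975, 0.1649, 0.1034]
eef_rot: [-0.517, 1.927, -1.927]
wrist_force: [0.3, -0.3, 0.5]
gripper_width: 0.0931
```

>>> send_rows(steps=[[0,-0.02,0,0,0,0],[0,-0.05,0,0,0,0],[0,-0.09,0,0,0,0],[0,-0.11,0,0,0,0],[0,-0.11,0,0,0,0],[0,-0.11,0,0,0,0]])

```text
t: 22.9
ee_pos: [0.5974, 0.1649, 0.213]
eef_rot: [-0.517, 1.927, -1.927]
wrist_force: [0.6, -0.9, -0.4]
gripper_width: 0.0943
```

```bash
python3 - <<'E'
from h import *
plan([.449,.071,.19],-20)
p,R,s=tool(); w=imaging.read_camera('wrist'); f=w['frame'].copy()
circ(w,p,R,f,[.597,.1658],.031,.088); circ(w,p,R,f,[.597,.1658],.026,.138,(0,255,255))
cv2.imwrite('pics/w9.png',f)
E
```

```text
p [0.5974 0.1649 0.213 ] phi -59.99 t 22.9 w 0.09432808221042549 F [ 0.6 -0.9 -0.4]
shift [0.1754 0.023  0.0071] rot [ 0.000e+00 -6.979e-01  1.000e-04]
```

View pics/w9.png

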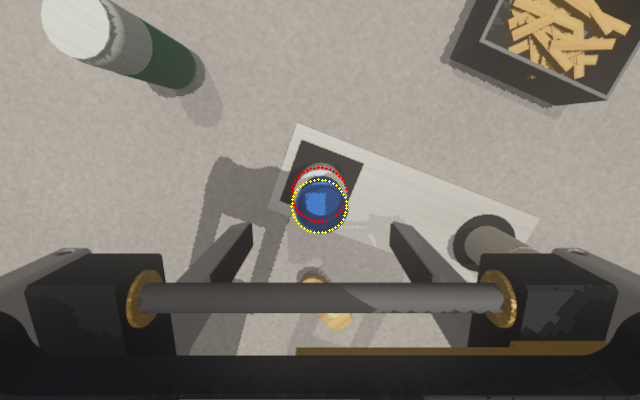

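Cup sits centred on the lid. Now to the brush.

>>> send_rows(steps=[[0.035,0,0.0014,0,-0.12,0],[0.08,0,0.003,0,-0.26,0],[0.12,0.01,0.005,0,-0.4,0],[0.155,0.02,0.007,0,-0.54,0],[0.17,0.023,0.007,0,-0.67,0],[0.1754,0.023,0.007,0,-0.698,0],[0.1754,0.023,0.007,0,-0.698,0],[0.1754,0.023,0.007,0,-0.698,0],[0.1754,0.023,0.007,0,-0.698,0]])

```text
t: 23.85
ee_pos: [0.4491, 0.0713, 0.1896]
eef_rot: [-1.025, 1.463, -1.461]
wrist_force: [0.9, -0.8, 0.1]
gripper_width: 0.0942
```

```bash
python3 - <<'E'
from h import *
np.set_printoptions(precision=4,suppress=True)
p,R,s=tool(); w=imaging.read_camera('wrist'); f=w['frame'].copy()
hsv=cv2.cvtColor(f,cv2.COLOR_BGR2HSV)
m=((abs(hsv[...,0].astype(int)-18)<9)&(hsv[...,1]>95)).astype(np.uint8); m[240:]=0
m=cv2.morphologyEx(m,cv2.MORPH_CLOSE,np.ones((7,7),np.uint8))
n,l,st,ce=cv2.connectedComponentsWithStats(m); i=1+np.argmax(st[1:,4])
c=cv2.findContours((l==i).astype(np.uint8),0,2)[0][0]; r=cv2.minAreaRect(c); b=cv2.boxPoints(r)
W=np.array([wray(w,p,R,q,.036) for q in b]); cen=W.mean(0); e=[W[1]-W[0],W[2]-W[1]]; e=max(e,key=np.linalg.norm)
print(r,[np.linalg.norm(W[k+1]-W[k]) for k in range(3)],cen,np.degrees(np.arctan2(e[1],e[0])))
cv2.polylines(f,[np.int32(b)],True,(0,0,255),1)
cv2.imwrite('pics/w10.png',f)
plan([cen[0],cen[1],.014],-19.5)
E
```

```text
((319.5, 187.0), (78.0, 33.0), 90.0) [np.float64(0.038968243729716266), np.float64(0.09718352163998054), np.float64(0.041723832536604076)] [0.4489 0.0719 0.036 ] -109.25868847209357
p [0.4493 0.0713 0.1898] phi -20.0 t 23.9 w 0.0941982831283926 F [-0.3 -0.4  0.2]
shift [-0.0006  0.1758 -0.0003] rot [ 0.0011 -0.0087  0.0005]
```

View pics/w10.png

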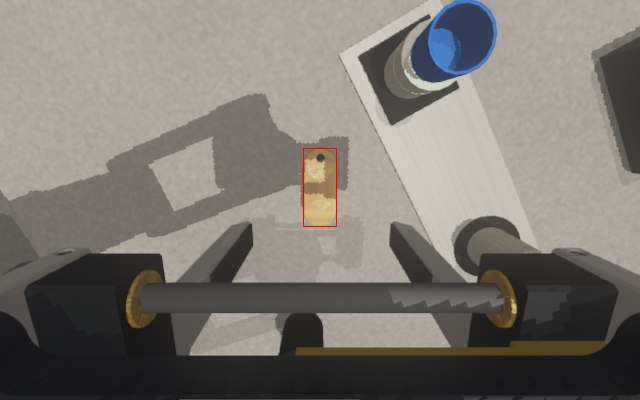

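The brush box is 97 × 40 mm as expected, aligned with the fingers. Descend and grip.

>>> send_rows(steps=[[0,0.05,0,0,-0.009,0],[0,0.1,0,0,-0.009,0],[0,0.14,0,0,-0.009,0],[0,0.16,0,0,-0.009,0],[0,0.172,0,0,-0.009,0],[0,0.1765,0,0,-0.009,0],[0,0.1765,0,0,-0.009,0]])

```text
t: 24.6
ee_pos: [0.4497, 0.0712, 0.0143]
eef_rot: [-1.028, 1.455, -1.455]
wrist_force: [0.3, 0.6, -0.3]
gripper_width: 0.094
```

>>> send_rows(steps=[[0,0,0,0,0,0],[0,0,0,0,0,0],[0,0,0,0,0,0],[0,0,0,0,0,0],[0,0,0,0,0,0],[0,0,0,0,0,0],[0,0,0,0,0,0],[0,0,0,0,0,0],[0,0,0,0,0,0]], fingers=255, grip_force=20)

```text
t: 25.5
ee_pos: [0.4489, 0.0711, 0.014]
eef_rot: [-1.029, 1.455, -1.455]
wrist_force: [-1.3, 1.1, 0.7]
gripper_width: 0.0418
```

>>> send_rows(steps=[[0,-0.02,0,0,0,0],[0,-0.05,0,0,0,0],[0,-0.08,0,0,0,0],[0,-0.08,0,0,0,0],[0,-0.08,0,0,0,0]])

```text
t: 26.0
ee_pos: [0.4493, 0.071, 0.0938]
eef_rot: [-1.028, 1.454, -1.455]
wrist_force: [0.7, 0.7, -1.0]
gripper_width: 0.0421
```

```bash
python3 - <<'E'
from h import *
plan([.6165,.038,.09],9.1)
E
```

```text
p [0.4493 0.071  0.0938] phi -19.48 t 26.0 w 0.04214587551038931 F [ 0.7  0.7 -1. ]
shift [-0.0246  0.004   0.1687] rot [-9.000e-04 -4.988e-01  1.000e-04]
```

>>> send_rows(steps=[[-0.002,0,0.012,0,-0.04,0],[-0.006,0,0.04,0,-0.12,0],[-0.011,0,0.075,0,-0.23,0],[-0.016,0,0.11,0,-0.34,0],[-0.021,0,0.145,0,-0.44,0],[-0.024,0,0.163,0,-0.49,0],[-0.0246,0,0.1687,0,-0.499,0],[-0.0246,0,0.1687,0,-0.499,0],[-0.0246,0,0.1687,0,-0.499,0]])

```text
t: 26.9
ee_pos: [0.6148, 0.0383, 0.0927]
eef_rot: [-1.282, 1.094, -1.09]
wrist_force: [-0.3, 0.6, -1.6]
gripper_width: 0.0422
```

```bash
python3 - <<'E'
from h import *
plan([.6165,.038,.0185],9.1)
p,R,s=tool(); w=imaging.read_camera('wrist'); f=w['frame'].copy()
c=np.array([.6165,.038]); ux=np.array([-.0405,.2559]);ux/=np.linalg.norm(ux);vx=np.array([-ux[1],ux[0]])
for q in [(-.19,.065),(.19,.065),(.19,-.065),(-.19,-.065),(0,.065),(0,-.065)]:
    k=wproj(w,p,R,[*(c+q[0]*ux+q[1]*vx),.004]); print(k)
    if max(abs(k))<1500: cv2.circle(f,tuple(int(round(v)) for v in k),3,(0,0,255),-1)
cv2.imwrite('pics/w11.png',f)
E
```

```text
p [0.6148 0.0383 0.0927] phi 9.08 t 26.9 w 0.04216073749170008 F [-0.3  0.6 -1.6]
shift [0.0006 0.0742 0.0018] rot [ 0.0029 -0.0004 -0.0006]
[264.87611161 360.57952019]
[243.76949645 -18.93169864]
[399.72555947 -18.86634853]
[377.07985503 360.95543671]
[256.04375917 201.76784845]
[386.55439901 202.04502531]
```

View pics/w11.png

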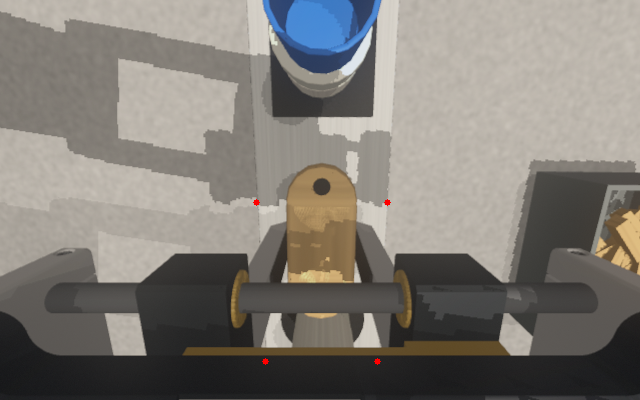

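Tray edges coincide with the predicted points (256,202) and (387,202). Lower the brush.

>>> send_rows(steps=[[0.0005,0.02,0.0015,0,0,0],[0.0005,0.045,0.0015,0,0,0],[0.0005,0.06,0.0015,0,0,0],[0.0005,0.067,0.0015,0,0,0],[0.0005,0.071,0.0015,0,0,0],[0.0005,0.073,0.0015,0,0,0],[0.0005,0.074,0.0015,0,0,0],[0.0005,0.074,0.0015,0,0,0],[0.0005,0.074,0.0015,0,0,0]])

```text
t: 27.85
ee_pos: [0.6185, 0.0377, 0.0207]
eef_rot: [-1.279, 1.09, -1.092]
wrist_force: [0.1, 0.8, 0.3]
gripper_width: 0.0418
```

>>> send_rows(steps=[[0,0.001,0,0,0,0],[0,0.002,0,0,0,0],[0,0.002,0,0,0,0],[0,0.002,0,0,0,0]])

```text
t: 28.25
ee_pos: [0.618, 0.0377, 0.018]
eef_rot: [-1.28, 1.091, -1.092]
wrist_force: [-0.0, 0.2, -0.6]
gripper_width: 0.0417
```

>>> send_rows(steps=[[0,0.0005,0,0,0,0],[0,0.0005,0,0,0,0],[0,0.0005,0,0,0,0],[0,0.0005,0,0,0,0],[0,0.0005,0,0,0,0],[0,0.0005,0,0,0,0]], fingers=0)

```text
t: 28.85
ee_pos: [0.6179, 0.0377, 0.0175]
eef_rot: [-1.28, 1.091, -1.091]
wrist_force: [-0.7, -0.3, 0.1]
gripper_width: 0.0865
```

>>> send_rows(steps=[[0,-0.02,0,0,0,0],[0,-0.05,0,0,0,0],[0,-0.1,0,0,0,0],[0,-0.15,0,0,0,0],[0,-0.2,0,0,0,0],[0,-0.22,0,0,0,0],[0,-0.22,0,0,0,0]])

```text
t: 29.55
ee_pos: [0.6199, 0.0377, 0.2431]
eef_rot: [-1.274, 1.083, -1.097]
wrist_force: [0.1, -0.7, -0.3]
gripper_width: 0.0939
```

>>> send_rows(steps=[[0,0,-0.05,0,0,0],[0,0,-0.1,0,0,0],[0,0,-0.15,0,0,0],[0,0,-0.2,0,0,0],[0,0,-0.25,0,0,0],[0,0,-0.27,0,0,0],[0,0,-0.27,0,0,0],[0,0,-0.27,0,0,0],[0,0,-0.27,0,0,0]])

```text
t: 30.45
ee_pos: [0.3519, -0.0049, 0.2363]
eef_rot: [-1.281, 1.093, -1.09]
wrist_force: [-0.2, 0.1, 0.2]
gripper_width: 0.0939
```

```bash
python3 - <<'E'
from h import *
np.set_printoptions(precision=4,suppress=True)
p,R,s=tool(); print(s['t'],p)
T={}
for n in ['top','side','wrist']:
    T[n]=imaging.read_camera(n); cv2.imwrite(f'pics/{n}9.png',T[n]['frame'])
t=T['top']; f=t['frame'].copy()
def C(P,r,z,col):
    for a in np.arange(0,360,10): 
        q=proj(t,[P[0]+r*np.cos(np.radians(a)),P[1]+r*np.sin(np.radians(a)),z])[0]; cv2.circle(big,tuple(int(v) for v in (q-[220,130]+.5)*4.5),1,col,-1)
big=cv2.resize(f[130:230,220:390],None,fx=4.5,fy=4.5,interpolation=2)
C((.6355,-.0883),.046,.008,(0,0,255)); C((.6355,-.0883),.016,.178,(0,255,0)); C((.595,.1676),.026,.138,(0,255,255))
cv2.imwrite('pics/t9z.png',big)
a=T['side']['frame'][140:300,180:420]; cv2.imwrite('pics/s9z.png',cv2.resize(a,None,fx=3,fy=3,interpolation=2))
E
```

```text
30.45 [ 0.3519 -0.0049  0.2363]
```

View pics/t9z.png

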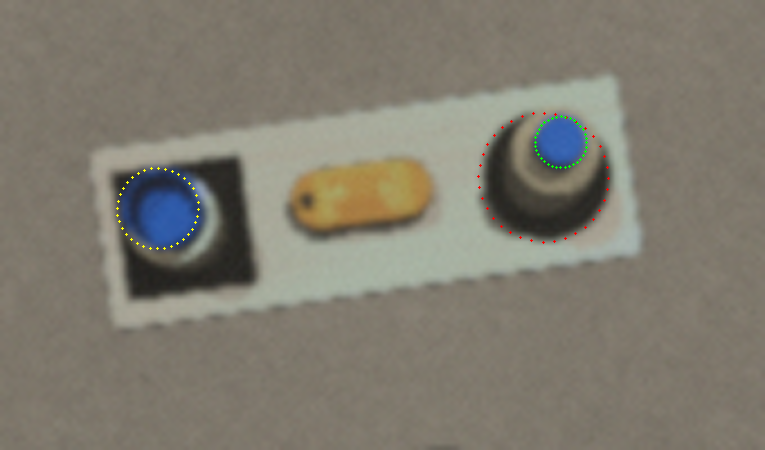

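View pics/s9z.png

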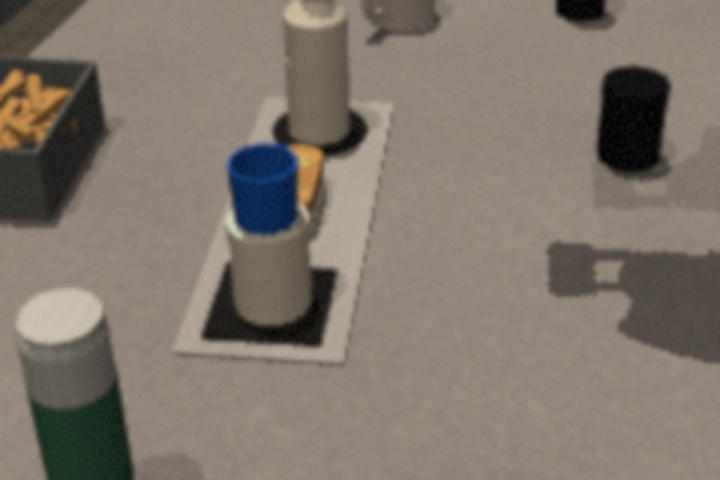

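View pics/top9.png

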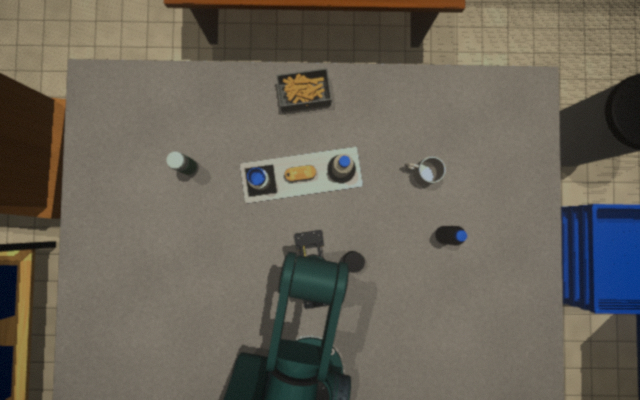

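```bash
python3 - <<'E'
from h import *
import pickle
o=pickle.load(open('o.pkl','rb')); f=cv2.imread('pics/side9.png'); s=o['side']
big=cv2.resize(f[170:270,230:340],None,fx=6,fy=6,interpolation=2)
for P,r,z,col in [((.596,.1665),.031,.088,(0,0,255)),((.596,.1665),.026,.138,(0,255,255)),((.596,.1665),.03,.008,(0,255,0))]:
    a=np.radians(np.arange(0,360,8)); q=proj(s,np.c_[P[0]+r*np.cos(a),P[1]+r*np.sin(a),0*a+z])
    for k in q: cv2.circle(big,tuple(int(v) for v in (k-[230,170]+.5)*6),2,col,-1)
cv2.imwrite('pics/s9c.png',big)
E
```

```text
(no output)
```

View pics/s9c.png

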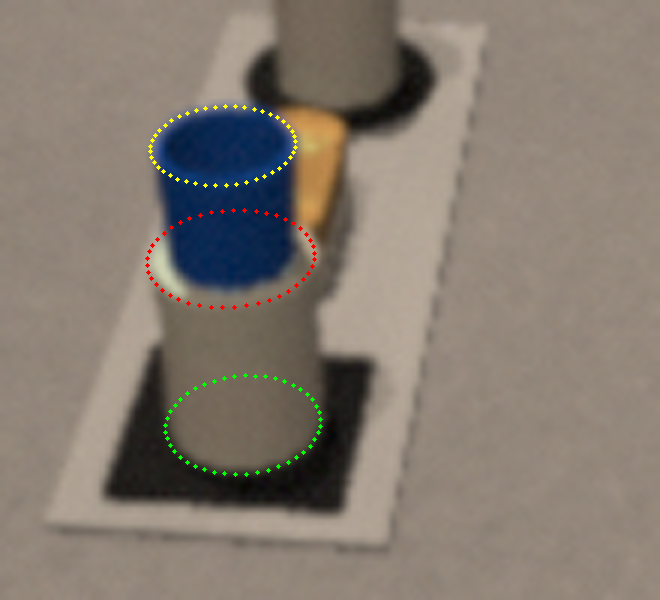

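The cup and jar are concentric to about 2 mm, and the arm is clear of everything. Handing in.

```bash
python3 -c "
from h import *
print(bot.finish_job()); print(bot.read_state()['t'])"
```

```text
the job is handed in; nothing more can be done
None
the job is handed in; nothing more can be done
```

The washing station is set out on the tray and the job is handed in, at about 31 s of the 120 s allowed. No verdict was reported.

- **Placing:** The bottle stands on the round pad and the jar on the square pad. The cup is mouth up on the jar's lid, and the brush lies bristles down midway between the pads, along the line joining them.
- **Last checks:** In the final top and side pictures, each item was within about 2–3 mm of its target where I overlaid outlines (bottle, jar and cup). The brush I judged by eye in the top picture, and its last commanded pose matched the tray's middle. The spray can and mug appear at the same pixels as at the start. The arm ended well clear of the tray with its fingers open.
- **Disagreement:** On the round pad's position, the top and wrist cameras differed by about 3–4 mm. I placed the bottle between the two readings, well inside the 15 mm limit. One network reading of the jar from the wrist was about 12 mm off, so I discarded it in favour of the outline fit.

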